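Seat the study lamp in its charging dock and switch it on

ROBOT

A 6-joint arm with a two-finger parallel gripper is mounted at the origin on the work surface. World frame = base frame: x ahead of the robot, y to its left, z up, the work surface at z = 0. Lengths are in m, angles in rad, forces in N, time in s.
With the tool pointing down it reaches from about 0.375 to 0.9 m from the base axis. Payload 3.1 kg.
Tool frame: the origin (TCP) lies at the very end of the fingers, on their centre line; the grasp point (between the pads) lies 19 mm behind it (manip.grasp_offset is the distance from the TCP to the grasp point, in m); x points along the fingers, z is the direction in which the jaws open and shut, and the axes are right-handed (so a half turn about x gives the same grasp; the last joint's range is limited). The gripper opens to 85 mm and grips with 20 to 120 N. Pads are 22 mm wide; open, the fingers measure 114 mm over their backs; the gripper's body (76 mm by 85 mm) begins 54 mm behind the grasp point. The pads swing forward as they close: fully open they stand 13 mm farther back than shut.
Start: joints at [1.121, 0.527, 1.433, -0, 1.181, -0.178], TCP at [0.168, 0.602, 0.231] pointing down, gripper open.
Joint ranges: [-3.08, 3.08], [-0.75, 2.2], [0.22, 2.44], [-1.43, 4.57], [0, 2.65], [-2.85, 2.85]. Speed limits (rad/s): [2.79, 2.79, 3.14, 3.14, 3.14, 3.14].

INTERFACE

Orientations are given as a unit quaternion [x, y, z, w].
In Python, from station import manip gives the robot as it stands.
- The arm moves only by the tool send_rows, never from a script. Its argument "steps" is a list that holds one entry, the list of rows, each a list of 5 numbers: the closure, from 0 (fully open) to 1 (shut), then the shift along the world's x, y, z in m, then the turn about the world's z in rad. A call has 1 to 8 rows; each row is the pose to reach, as a shift and turn from the pose commanded when the call began; what a row does not reach only later rows make up. A row lasts 1/8 s, in which the tool goes at most 62.5 mm and 10.7 degrees, less where a joint would pass 70% of its speed; a pose out of reach is approached as far as the arm can. A call with a gripper value outside its range is refused whole. The fingers move at their own pace and stop on an object; "grip_force" is the grip in N (left out, the last holds). Time passes only in rows, so rows that repeat a pose let the fingers close. It gives the time, the measured TCP pose, the force and the opening at its end, in the units of the state.
- manip.sense(): the state, without advancing time (a new reading comes with each control period).
- manip.snapshot(name): name is "scene" or "top"; returns the picture (384x512x3 uint8, red, green, blue); there is no depth.
- manip.camera_params(name): a dict with "fx", "fy", "cx", "cy" (pixels), "D" ([k1, k2, p1, p2, k3] as OpenCV has them; the pictures are not rectified), "T" (4x4, takes a point from camera to world coordinates). Camera axes: x right, y down, z forward; pixel columns grow to the right and rows downward; lengths in m; the calibration is good to about 2 mm. A picture is of the moment at which its call begins. camera_params takes no time and is no camera call.
- manip.sign_off(): hands the job in, once; it reports no verdict.
The state is a dict: "t": time; "q": joint angles; "qd": joint speeds; "tau": joint torques, N m; "tcp_pos": TCP position; "tool_rot": TCP orientation; "force": force on the tool from outside, world axes, zero at the start; "ft_torque": the same for the moment, N m; "finger_gap": opening from 0.0 (shut) to 1.0 (fully open).
Only numpy, scipy, OpenCV 4.12 (cv2) and the standard library are available. Lean on these libraries where they do the work, as an engineer would, in place of code of your own. Each camera call takes 0.05 s, during which the arm holds its last target.

TASK

The cordless study lamp stands part-way out of its charging dock on the desk. Slide it along the dock until it is fully home and press it firmly but gently against the back stop for a moment so the spring contacts seat, then push its toggle switch over to on. Leave the lamp home in the dock and upright, handle it gently, and leave the other things on the desk where they are.

Things in the scene. Friction and masses are not known exactly. Their poses are not given: they have to be found in the camera images.
- lamp: loose cordless study lamp, 0.36 to 0.57 kg. White foot 170 (x) x 110 (y) x 36 mm high, origin under its centre, x axis into the dock; front face at x = -85 mm. A 12 mm neck rises at x = +68, y = 0 to 270 mm and bends to +y with a flat head (z 258 to 274, y +80 to +250, x +65 to +131 mm). The foot slides with 1 to 3 N. Delicate: never push it, or its switch, with over 20 N
- dock: charging dock fixed to the desk: two dark wood rails 26 mm high, x = -30 to +95 mm, inner faces 118 mm apart (4 mm play each side), flared mouths from x = -57 mm. Origin on the desk midway between the rails, where the lamp's origin stands when home; x axis along the rails to the stop. The lamp starts 30 to 60 mm short of home, its foot already between the rails
- stop: rigid grey block across the back of the dock, 34 mm high, 146 mm wide; origin on the desk at the middle of its front face, 85 mm along the dock's x axis from the dock's origin. The home lamp's foot meets it. To seat the contacts over 9 N must reach it for 0.3 s: a steady push of 15 to 17 N on the foot's front does it; part of it is lost to friction. Come up slowly (5 mm/s)
- toggle (a joint): toggle lever on the lamp's foot, rad: 0 = off (leaning 0.3 rad to the lamp's -x, away from the stop), 0.6 = on (leaning 0.3 rad to +x, towards the stop). Over-centre: needs about 5 N at its end to start over, passes centre at 0.3, then snaps over by itself; its ends are hard. Flip it only with the lamp home: otherwise the push slides the lamp
- toggle_tip (a point): centre of the round end of the lever. Black bat lever, 10 mm thick, turning about the lamp's y axis through x = -40, y = 0, z = 40 mm of the lamp; this point is 36 mm from that pivot, the lever ends 5 mm beyond. Off: point at x = -51, z = 74 mm of the lamp; on: x = -29, z = 74 mm
- geometry_box: bystander: steel geometry box 75 x 165 x 21 mm, origin under its centre
- pencil_case: bystander: plastic pencil case 75 x 200 x 28 mm, origin under its centre
- tumbler: bystander: glass tumbler, 68 mm across, 105 mm high, origin under its centre
- mug: bystander: ceramic mug of pencils, 80 mm across, 92 mm high, pencils to 160 mm; origin under its centre
- eraser: bystander: eraser 22 x 45 x 13 mm, origin under its centre
- sharpener: bystander: metal sharpener 18 x 26 x 13 mm, origin under its centre
Things that resemble listed ones, but are neither listed nor needed, are in the scene too. What is shaped like the dock but red is not meant.

How it is judged:
On the way, in this order (a step that is already met when the one before it is completed fails the run):
1. the lamp is home at the stop and pressed against it with more than 9 N, its toggle still off (contact force between lamp and stop above 9 N and x of lamp in the frame of dock above -0.004 m and value of joint toggle below 0.2 rad), for 0.3 s.
2. the toggle is over to on (value of joint toggle above 0.5 rad), for 0.2 s.
At the end, for the whole second after the job is handed in: the toggle is at on (beyond 0.5 rad), and the lamp stands upright and at rest, square in the dock, within 4 mm of home (value of joint toggle above 0.5 rad and x of lamp in the frame of dock between -0.004 and 0.004 m and angle between the x axis of lamp and the x axis of dock, either way round below 0.08 rad and angle between lamp's own z axis and vertical below 0.05 rad and linear speed of lamp below 0.01 m/s); the robot touches nothing.
It fails at once if the lamp or its switch is pushed with more than 20 N (contact force between any of the fingers, the arm and lamp above 20 N).
It fails at once if the toggle is switched on while the lamp is not home (value of joint toggle above 0.35 rad and x of lamp in the frame of dock below -0.006 m).
It fails at once if the lamp is tipped (angle between lamp's own z axis and vertical above 0.2 rad).
It fails at once if a bystander is moved (distance of any of geometry_box, pencil_case, tumbler, mug, eraser, sharpener from where it was at the start of the episode above 0.02 m).
It also fails if it takes over 62 s, if anything falls off the work surface, if the arm or the gripper's body presses on something with over 40 N, if the wrist force passes 120 N, or if a joint passes its speed limit or range.

## Working session

There is one attempt and no reset: what is moved stays moved. The work goes in short steps, Python scripts to look and compute and a tool call to move; the robot and the scene stay as the last step left them, time stands still between calls to the robot, and variables do not carry over. Pictures are saved under pics/ and viewed, and the job is handed in when it is done.

Besides the shell and the picture viewer there is one more tool, called as name(argument=value, ...) on one line, values as JSON. send_rows: Moves the arm, as the interface text tells. Its arguments: {"type":"object","properties":{"steps":{"type":"array","items":{"type":"array","items":{"type":"array","items":{"type":"number"}}}},"grip_force":{"type":"number"}},"required":["steps"]}

```bash
mkdir -p pics; ls; python3 - <<'E'
from station import manip
import cv2,numpy as np
np.set_printoptions(precision=4,suppress=True)
s=manip.sense(); print({k:s[k] for k in('t','tcp_pos','tool_rot','force','finger_gap')})
for n in('scene','top'):
    im=manip.snapshot(n); cv2.imwrite(f'pics/{n}0.png',cv2.cvtColor(im,cv2.COLOR_RGB2BGR)); 
    c=manip.camera_params(n); print(n,{k:(np.array(v)) for k,v in c.items()})
E
```

```text
pics
{'t': 0.0, 'tcp_pos': array([0.1674, 0.6014, 0.2303]), 'tool_rot': array([-0.428 ,  0.5638,  0.4273,  0.5624]), 'force': array([ 0.6495, -0.328 ,  0.0951]), 'finger_gap': 1.0017603013363028}
scene {'fx': array(402.4998), 'fy': array(402.4998), 'cx': array(253.7688), 'cy': array(191.2534), 'D': array([-0.0758,  0.    ,  0.    ,  0.    ,  0.    ]), 'T': array([[ 0.2055,  0.7403, -0.6401,  1.1422],
       [ 0.9786, -0.1476,  0.1434, -0.1655],
       [ 0.0117, -0.6558, -0.7548,  0.8929],
       [ 0.    ,  0.    ,  0.    ,  1.    ]])}
top {'fx': array(384.3719), 'fy': array(384.3719), 'cx': array(258.816), 'cy': array(184.3635), 'D': array([0.0389, 0.    , 0.    , 0.    , 0.    ]), 'T': array([[-0.0183, -0.9921,  0.1237,  0.3449],
       [-0.9998,  0.0179, -0.0045, -0.0079],
       [ 0.0022, -0.1238, -0.9923,  1.1348],
       [ 0.    ,  0.    ,  0.    ,  1.    ]])}
```

View pics/scene0.png

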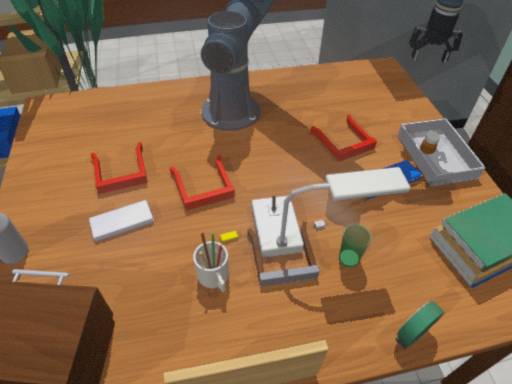

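View pics/top0.png

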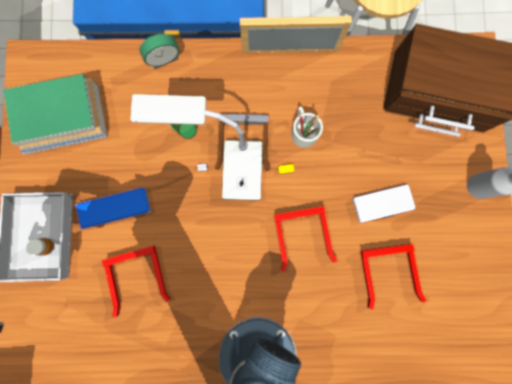

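The lamp is near the middle. In the top view its foot is at about (242,170), the grey stop is at (240,118) and the toggle is at (241,183). The mug is at (307,125), the yellow eraser at (286,168), the sharpener at (202,167) and the tumbler under the head at (185,130). Next I'll zoom in and measure.

```bash
cat > h.py <<'E'
import numpy as np,cv2
from station import manip
def par(n):
    c=manip.camera_params(n); K=np.array([[c['fx'],0,c['cx']],[0,c['fy'],c['cy']],[0,0,1]]); return K,np.array(c['D'],float),np.array(c['T'])
def rays(n,uv):
    K,D,T=par(n); p=cv2.undistortPoints(np.array(uv,float).reshape(-1,1,2),K,D).reshape(-1,2)
    d=np.c_[p,np.ones(len(p))]@T[:3,:3].T; return T[:3,3],d
def plane(n,uv,z):
    o,d=rays(n,uv); return o+d*((z-o[2])/d[:,2])[:,None]
def proj(n,P):
    K,D,T=par(n); R=T[:3,:3].T; t=-R@T[:3,3]
    return cv2.projectPoints(np.array(P,float).reshape(-1,1,3),cv2.Rodrigues(R)[0],t,K,D)[0].reshape(-1,2)
def tri(a,ua,b,ub):
    o1,d1=rays(a,[ua]);o2,d2=rays(b,[ub]);A=np.c_[d1[0],-d2[0]]
    s=np.linalg.lstsq(A,o2-o1,rcond=None)[0];p=o1+s[0]*d1[0];q=o2+s[1]*d2[0];return (p+q)/2,np.linalg.norm(p-q)
E
python3 - <<'E'
import cv2
a=cv2.imread('pics/top0.png')[105:210,180:325]; cv2.imwrite('pics/top0z.png',cv2.resize(a,None,fx=5,fy=5,interpolation=cv2.INTER_CUBIC))
a=cv2.imread('pics/scene0.png')[180:295,230:345]; cv2.imwrite('pics/scene0z.png',cv2.resize(a,None,fx=5,fy=5,interpolation=cv2.INTER_CUBIC))
E
```

```text
(no output)
```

View pics/top0z.png

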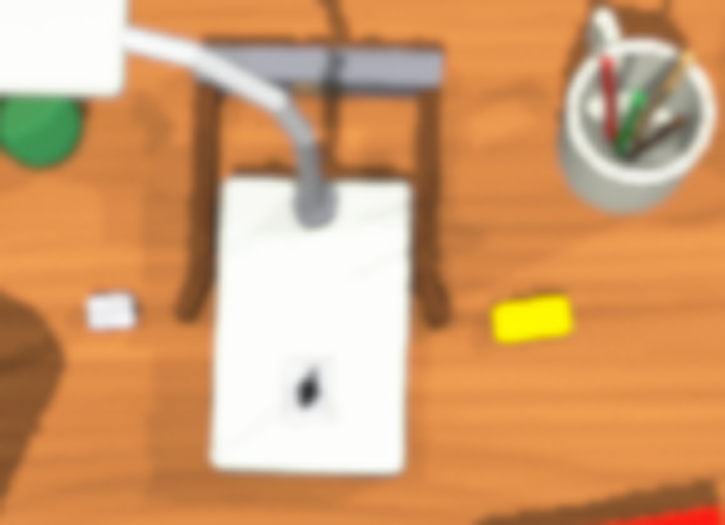

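View pics/scene0z.png

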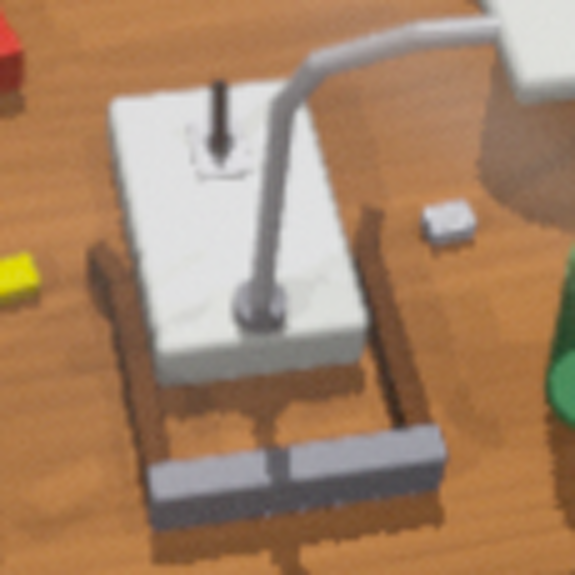

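```bash
cat > m.py <<'E'
import sys
from h import *
np.set_printoptions(precision=4,suppress=True)
def foot(im,box,sc):
    x0,y0,x1,y1=box
    c=cv2.resize(im[y0:y1,x0:x1],None,fx=sc,fy=sc,interpolation=cv2.INTER_CUBIC)
    hsv=cv2.cvtColor(c,cv2.COLOR_RGB2HSV); m=((hsv[...,1]<60)&(hsv[...,2]>170)).astype(np.uint8)
    m=cv2.morphologyEx(m,cv2.MORPH_CLOSE,np.ones((45,45)))
    cs=max(cv2.findContours(m,cv2.RETR_EXTERNAL,cv2.CHAIN_APPROX_NONE)[0],key=cv2.contourArea)
    r=cv2.minAreaRect(cs); b=cv2.boxPoints(r)
    return (b+.5)/sc-.5+[x0,y0],cv2.contourArea(cs)
E
python3 - <<'E'
from m import *
im=cv2.imread('pics/top0.png')[...,::-1].copy()
b,a=foot(im,(212,138,276,206),5); print(b); P=plane('top',b,.036);print(P)
z=lambda p,o,s=5:(np.array(p)+.5)/s-.5+o
t=z([(223,178),(411,182),(404,473),(211,467)],[180,105]); P=plane('top',t,.036);print('top hand',P,P.mean(0))
s=z([(362,325),(158,350),(110,101),(280,82)],[230,180]);Q=plane('scene',s,.036);print('scene',Q)
# heights from two views: corners NL(+x,+y) NR(+x,-y) FR
for a,b in((t[0],s[0]),(t[1],s[1]),(t[2],s[2]),):print('tri foot',tri('top',a,'scene',b))
ss=z([(443,428),(152,467),(152,495),(443,458)],[230,180]) ; print('stop top scene front L,R, back R,L',plane('scene',ss,.034))
st=z([(200,45),(443,48),(443,88),(200,83)],[180,105]); print('stop top: backL,backR,frontR,frontL',plane('top',st,.034))
print('tri stop R',tri('top',st[2],'scene',ss[1]),tri('top',st[1],'scene',ss[2]))
print('tip',tri('top',z((311,372),[180,105]),'scene',z((219,86),[230,180])))
for n,p,zz in(('eraser',(533,318),.013),('sharp',(112,311),.013),('mug',(640,112),.092)):print(n,plane('top',[z(p,[180,105])],zz))
# rails
rl=z([(203,250),(180,318),(428,250),(440,325),(205,110),(432,110)],[180,105]);print('rails',plane('top',rl,.026))
E
```

```text
[[221.6583 198.5565]
 [223.7801 136.3175]
 [262.4919 137.6372]
 [260.3701 199.8763]]
[[ 0.4428  0.0944  0.036 ]
 [ 0.6253  0.087   0.036 ]
 [ 0.6193 -0.0261  0.036 ]
 [ 0.437  -0.0165  0.036 ]]
top hand [[ 0.6136  0.0859  0.036 ]
 [ 0.6093 -0.0239  0.036 ]
 [ 0.439  -0.0166  0.036 ]
 [ 0.4444  0.094   0.036 ]] [0.5266 0.0348 0.036 ]
scene [[ 0.6151  0.0805  0.036 ]
 [ 0.609  -0.0243  0.036 ]
 [ 0.4451 -0.015   0.036 ]
 [ 0.4502  0.081   0.036 ]]
tri foot (array([0.6137, 0.0838, 0.0332]), np.float64(0.0047971666415143775))
tri foot (array([ 0.6092, -0.0241,  0.0363]), np.float64(0.00045410878634627216))
tri foot (array([ 0.4398, -0.0153,  0.0298]), np.float64(0.0027346628662488232))
stop top scene front L,R, back R,L [[ 0.6799  0.1033  0.034 ]
 [ 0.6722 -0.0412  0.034 ]
 [ 0.687  -0.0445  0.034 ]
 [ 0.6959  0.0982  0.034 ]]
stop top: backL,backR,frontR,frontL [[ 0.6944  0.0989  0.034 ]
 [ 0.6902 -0.0443  0.034 ]
 [ 0.666  -0.0438  0.034 ]
 [ 0.6714  0.0991  0.034 ]]
tri stop R (array([ 0.6683, -0.0422,  0.0275]), np.float64(0.0038288288664439364)) (array([ 0.689 , -0.0446,  0.0376]), np.float64(0.0007909686498856049))
tip (array([0.4907, 0.0335, 0.0906]), np.float64(0.0005328812370249504))
eraser [[ 0.5314 -0.0948  0.013 ]]
sharp [[0.5401 0.1539 0.013 ]]
mug [[ 0.6333 -0.1512  0.092 ]]
rails [[ 0.5731  0.0988  0.026 ]
 [ 0.533   0.1124  0.026 ]
 [ 0.5708 -0.0332  0.026 ]
 [ 0.5261 -0.0393  0.026 ]
 [ 0.6574  0.097   0.026 ]
 [ 0.655  -0.0373  0.026 ]]
```

```bash
python3 - <<'E'
from m import *
from scipy.spatial.transform import Rotation as R
s=manip.sense(); print(R.from_quat(s['tool_rot']).as_matrix())
c,n=np.cos(-.045),np.sin(-.045);M=np.array([[c,-n,0],[n,c,0],[0,0,1]])
L=lambda p:np.array([.5266,.0348,0])+M@np.array(p)
print(proj('top',[L((-51,0,74) and (-.051,0,.074)),L((-.04,0,.04)),L((-.053,0,.079)),L((-.029,0,.074))]))
print(proj('scene',[L((-.051,0,.074)),L((-.04,0,.04)),L((-.053,0,.079)),L((-.029,0,.074))]))
print(L((-.085,0,0)),L((-.051,0,0)))
print('red',plane('top',[(278,215),(325,208),(283,268),(333,260)],.026))
E
```

```text
[[-0.0009 -0.9633  0.2685]
 [-0.0017  0.2685  0.9633]
 [-1.      0.0004 -0.0019]]
[[240.9361 185.2204]
 [241.5808 182.8588]
 [240.8332 185.718 ]
 [241.1919 177.3883]]
[[273.1564 196.3881]
 [273.3319 207.5377]
 [273.1022 194.6076]
 [274.7622 202.6909]]
[0.4417 0.0386 0.    ] [0.4757 0.0371 0.    ]
red [[ 0.3933 -0.0664  0.026 ]
 [ 0.411  -0.2023  0.026 ]
 [ 0.2438 -0.0768  0.026 ]
 [ 0.2636 -0.2189  0.026 ]]
```

The toggle is in its off place and the lamp is about 58 mm short of home, with yaw about -0.045. I'll close the fingers and move to in front of the foot.

send_rows(steps=[[[1,0.03,-0.05,0,0.03],[1,0.055,-0.105,0,0.06],[1,0.08,-0.16,0,0.09],[1,0.105,-0.215,0,0.12],[1,0.13,-0.27,0,0.15],[1,0.152,-0.325,0,0.18],[1,0.174,-0.38,0,0.2],[1,0.195,-0.435,0,0.227]]], grip_force=40)

```text
t: 1.1
tcp_pos: [0.3632, 0.1653, 0.2313]
tool_rot: [-0.489, 0.511, 0.489, 0.511]
force: [1.1, 0.3, 0.4]
finger_gap: -0.0
```

send_rows(steps=[[[1,0.02,-0.05,0,0],[1,0.042,-0.1,-0.02,0],[1,0.047,-0.126,-0.06,0],[1,0.047,-0.126,-0.11,0],[1,0.047,-0.126,-0.15,0],[1,0.047,-0.126,-0.18,0],[1,0.047,-0.126,-0.18,0],[1,0.047,-0.126,-0.18,0]]])

```text
t: 2.1
tcp_pos: [0.4101, 0.041, 0.0519]
tool_rot: [-0.489, 0.511, 0.489, 0.511]
force: [-0.2, 0.3, -0.3]
finger_gap: -0.0
```

```bash
python3 - <<'E'
from m import *
from scipy.spatial.transform import Rotation as R
s=manip.sense(); print(s['t'],s['tcp_pos'],s['force'],s['finger_gap'],R.from_quat(s['tool_rot']).as_matrix())
for n,b in(('scene',(190,130,350,290)),('top',(180,100,330,250))):
    im=manip.snapshot(n)[b[1]:b[3],b[0]:b[2],::-1]; cv2.imwrite(f'pics/{n}1.png',cv2.resize(im,None,fx=3.7,fy=3.7,interpolation=cv2.INTER_CUBIC))
E
```

```text
2.1 [0.4101 0.041  0.0519] [-0.2383  0.3125 -0.3068] -0.00019294799786794217 [[ 0.0006 -0.999   0.0447]
 [-0.0001  0.0447  0.999 ]
 [-1.     -0.0006 -0.0001]]
```

View pics/scene1.png

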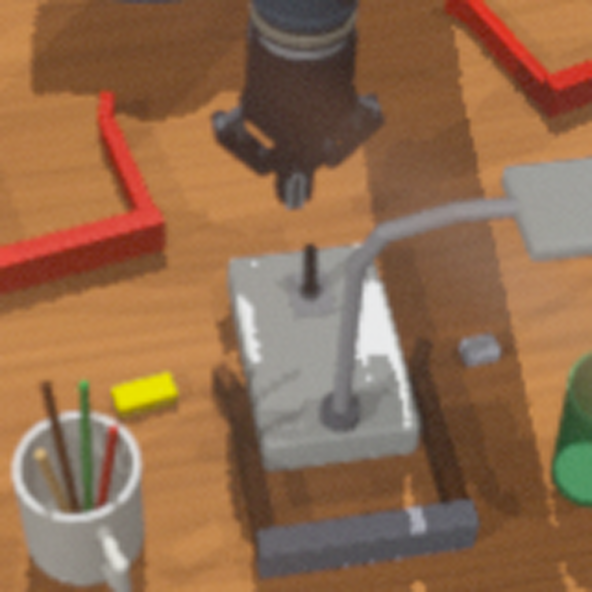

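View pics/top1.png

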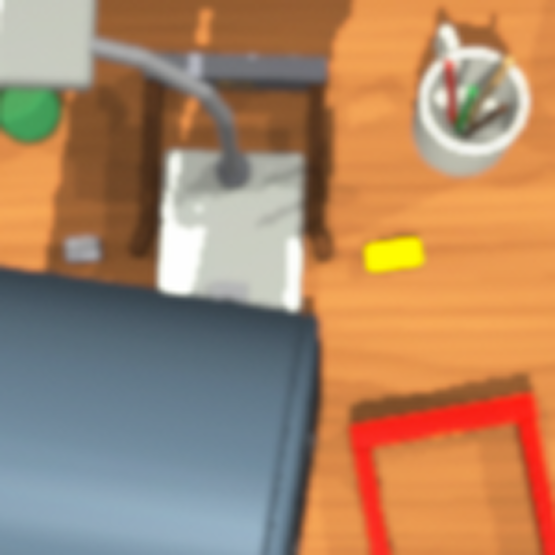

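The shut fingertips stand just in front of the foot's front face, in line with the toggle, and nothing has been disturbed. Next I'll lower them to about 20 mm and approach slowly.

send_rows(steps=[[[1,0,-0.001,-0.016,0],[1,0,-0.001,-0.032,0],[1,0,-0.001,-0.032,0],[1,0.002,-0.001,-0.032,0],[1,0.004,-0.001,-0.032,0],[1,0.006,-0.001,-0.032,0],[1,0.008,-0.001,-0.032,0],[1,0.01,-0.001,-0.032,0]]])

```text
t: 3.2
tcp_pos: [0.4199, 0.04, 0.0194]
tool_rot: [-0.489, 0.511, 0.489, 0.511]
force: [-0.3, -1.0, 0.1]
finger_gap: -0.001
```

send_rows(steps=[[[1,0.001,0,0,0],[1,0.002,0,0,0],[1,0.003,0,0,0],[1,0.004,0,0,0],[1,0.005,0,0,0],[1,0.006,0,0,0],[1,0.007,0,0,0],[1,0.008,0,0,0]]])

```text
t: 4.2
tcp_pos: [0.4278, 0.0401, 0.0193]
tool_rot: [-0.489, 0.511, 0.489, 0.511]
force: [0.1, 0.6, -0.3]
finger_gap: 0.001
```

send_rows(steps=[[[1,0.001,0,0,0],[1,0.002,0,0,0],[1,0.003,0,0,0],[1,0.004,0,0,0],[1,0.005,0,0,0],[1,0.006,0,0,0],[1,0.007,0,0,0],[1,0.008,-0.001,0,0]]])

```text
t: 5.2
tcp_pos: [0.4353, 0.0392, 0.0193]
tool_rot: [-0.488, 0.511, 0.489, 0.511]
force: [-1.0, -0.3, -0.3]
finger_gap: -0.001
```

send_rows(steps=[[[1,0.001,0,0,0],[1,0.002,0,0,0],[1,0.003,0,0,0],[1,0.004,0,0,0],[1,0.005,0,0,0],[1,0.006,0,0,0],[1,0.007,0,0,0],[1,0.008,0,0,0]]])

```text
t: 6.2
tcp_pos: [0.4438, 0.039, 0.0193]
tool_rot: [-0.489, 0.511, 0.489, 0.511]
force: [-1.2, 1.0, -0.7]
finger_gap: -0.003
```

send_rows(steps=[[[1,0.001,0,0,0],[1,0.002,0,0,0],[1,0.003,0,0,0],[1,0.004,0,0,0],[1,0.005,0,0,0],[1,0.006,0,0,0],[1,0.007,0,0,0],[1,0.008,-0.0005,0,0]]])

```text
t: 7.2
tcp_pos: [0.4518, 0.0386, 0.0193]
tool_rot: [-0.489, 0.511, 0.489, 0.511]
force: [-1.9, -0.0, -0.5]
finger_gap: -0.001
```

```bash
python3 - <<'E'
from m import *
print(manip.sense()['force'])
for n,b in(('scene',(190,130,350,290)),('top',(180,100,330,250))):
    im=manip.snapshot(n)[b[1]:b[3],b[0]:b[2],::-1]; cv2.imwrite(f'pics/{n}2.png',cv2.resize(im,None,fx=3.7,fy=3.7,interpolation=cv2.INTER_CUBIC))
E
```

```text
[-1.9441 -0.0269 -0.5487]
```

View pics/scene2.png

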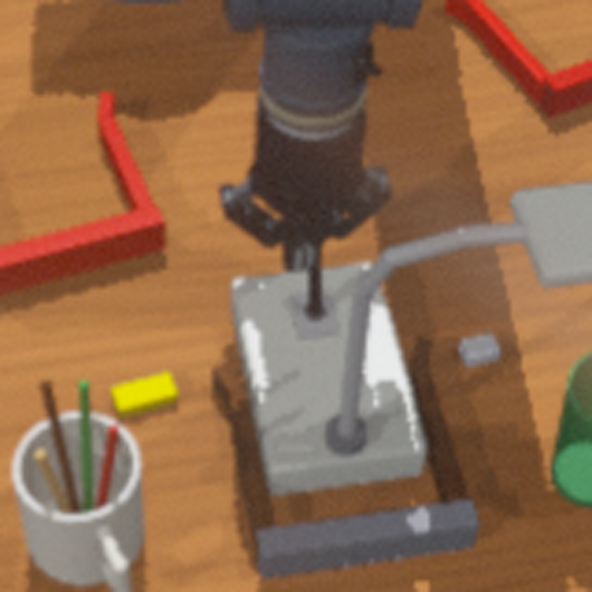

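The toggle is still off, and the foot has moved with the fingers and is sliding straight. Its top back corner is now near (268,472) in the crop. I'll work out the remaining gap.

```bash
python3 - <<'E'
from m import *
z=lambda p:(np.array(p)+.5)/3.7-.5+[190,130]
print(plane('scene',z([(268,472),(420,456)]),.036), plane('scene',z([(258,533),(476,503)]),.034))
E
```

```text
[[ 0.6311 -0.027   0.036 ]
 [ 0.6394  0.0764  0.036 ]] [[ 0.6737 -0.0431  0.034 ]
 [ 0.681   0.1032  0.034 ]]
```

send_rows(steps=[[[1,0.001,0,0,0],[1,0.0022,0,0,0],[1,0.0035,0,0,0],[1,0.005,-0.0002,0,0],[1,0.0065,-0.0003,0,0],[1,0.008,-0.0003,0,0],[1,0.0095,-0.0004,0,0],[1,0.011,-0.0005,0,0]]])

```text
t: 8.3
tcp_pos: [0.4628, 0.038, 0.0193]
tool_rot: [-0.489, 0.511, 0.489, 0.511]
force: [-1.6, 0.3, 1.6]
finger_gap: -0.001
```

send_rows(steps=[[[1,0.0015,0,0,0],[1,0.003,0,0,0],[1,0.0045,0,0,0],[1,0.006,-0.0002,0,0],[1,0.0075,-0.0003,0,0],[1,0.009,-0.0003,0,0],[1,0.0102,-0.0004,0,0],[1,0.011,-0.0005,0,0]]])

```text
t: 9.3
tcp_pos: [0.4739, 0.0375, 0.0193]
tool_rot: [-0.489, 0.511, 0.489, 0.511]
force: [-1.9, -0.0, 1.1]
finger_gap: 0.001
```

send_rows(steps=[[[1,0.0008,0,0,0],[1,0.0016,0,0,0],[1,0.0024,0,0,0],[1,0.0032,0,0,0],[1,0.004,0,0,0],[1,0.0047,-0.0002,0,0],[1,0.0053,-0.0002,0,0],[1,0.0059,-0.0003,0,0]]])

```text
t: 10.3
tcp_pos: [0.4797, 0.0373, 0.0193]
tool_rot: [-0.489, 0.511, 0.489, 0.511]
force: [-1.7, 0.3, 0.6]
finger_gap: -0.001
```

```bash
python3 - <<'E'
from m import *
print(manip.sense()['force'])
for n,b in(('scene',(190,130,350,290)),):
    im=manip.snapshot(n)[b[1]:b[3],b[0]:b[2],::-1]; cv2.imwrite(f'pics/{n}3.png',cv2.resize(im,None,fx=3.7,fy=3.7,interpolation=cv2.INTER_CUBIC))
E
```

```text
[-1.6761  0.2879  0.571 ]
```

View pics/scene3.png

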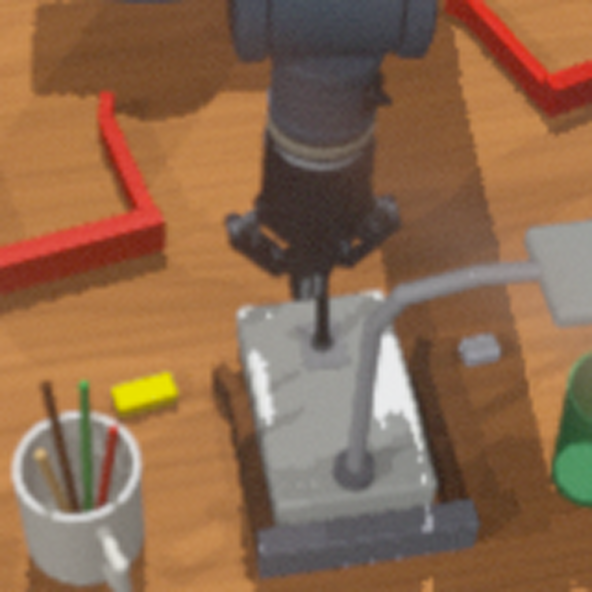

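The foot's back edge is at about (272,508) and the stop's front edge at about (260,533), so roughly 12 to 15 mm remain. The foot is between the rails and square. I'll go on at 5 mm/s.

send_rows(steps=[[[1,0.0006,0,0,0],[1,0.0012,0,0,0],[1,0.0018,0,0,0],[1,0.0024,0,0,0],[1,0.003,0,0,0],[1,0.0036,-0.0001,0,0],[1,0.0042,-0.0002,0,0],[1,0.0048,-0.0002,0,0]]])

```text
t: 11.35
tcp_pos: [0.4845, 0.037, 0.0193]
tool_rot: [-0.489, 0.511, 0.489, 0.511]
force: [-2.0, -0.2, 1.0]
finger_gap: -0.002
```

send_rows(steps=[[[1,0.0006,0,0,0],[1,0.0012,0,0,0],[1,0.0018,0,0,0],[1,0.0024,-0.0001,0,0]]])

```text
t: 11.85
tcp_pos: [0.4869, 0.037, 0.0193]
tool_rot: [-0.489, 0.511, 0.489, 0.511]
force: [-1.9, 0.0, 0.1]
finger_gap: -0.002
```

send_rows(steps=[[[1,0.0006,0,0,0],[1,0.0012,0,0,0],[1,0.0018,-0.0001,0,0]]])

```text
t: 12.22
tcp_pos: [0.4887, 0.0368, 0.0193]
tool_rot: [-0.489, 0.511, 0.489, 0.511]
force: [-1.8, -0.1, 1.5]
finger_gap: 0.002
```

Now single-row to few-row calls near contact.

send_rows(steps=[[[1,0.0006,0,0,0],[1,0.0012,0,0,0]]])

```text
t: 12.48
tcp_pos: [0.4899, 0.0368, 0.0193]
tool_rot: [-0.489, 0.511, 0.489, 0.511]
force: [-2.3, 0.7, 0.6]
finger_gap: -0.005
```

send_rows(steps=[[[1,0.0006,0,0,0]]])

```text
t: 12.6
tcp_pos: [0.4905, 0.0368, 0.0193]
tool_rot: [-0.489, 0.511, 0.489, 0.511]
force: [-2.0, 0.1, 0.5]
finger_gap: 0.002
```

send_rows(steps=[[[1,0.0006,0,0,0]]])

```text
t: 12.72
tcp_pos: [0.4911, 0.0369, 0.0193]
tool_rot: [-0.489, 0.511, 0.489, 0.511]
force: [-2.1, -0.2, 1.3]
finger_gap: 0.001
```

send_rows(steps=[[[1,0.0006,0,0,0]]])

```text
t: 12.85
tcp_pos: [0.4917, 0.0368, 0.0193]
tool_rot: [-0.489, 0.511, 0.489, 0.511]
force: [-2.0, -0.8, 1.0]
finger_gap: -0.001
```

send_rows(steps=[[[1,0.0005,0,0,0]]])

```text
t: 12.98
tcp_pos: [0.4919, 0.0369, 0.0193]
tool_rot: [-0.489, 0.511, 0.489, 0.511]
force: [-2.1, -0.5, 1.2]
finger_gap: -0.0
```

send_rows(steps=[[[1,0.0005,-0.0001,0,0]]])

```text
t: 13.1
tcp_pos: [0.4919, 0.0368, 0.0193]
tool_rot: [-0.488, 0.511, 0.489, 0.511]
force: [-3.5, 1.0, 1.3]
finger_gap: -0.001
```

send_rows(steps=[[[1,0.0005,0,0,0]]])

```text
t: 13.22
tcp_pos: [0.4919, 0.0369, 0.0192]
tool_rot: [-0.488, 0.512, 0.489, 0.51]
force: [-4.7, -0.6, 1.5]
finger_gap: 0.001
```

send_rows(steps=[[[1,0.0005,0,0,0]]])

```text
t: 13.35
tcp_pos: [0.4919, 0.0369, 0.0192]
tool_rot: [-0.488, 0.512, 0.49, 0.51]
force: [-6.4, -1.2, 1.5]
finger_gap: -0.002
```

send_rows(steps=[[[1,0.0005,0,0,0]]])

```text
t: 13.48
tcp_pos: [0.4919, 0.037, 0.0191]
tool_rot: [-0.488, 0.512, 0.49, 0.51]
force: [-7.0, -0.2, 4.1]
finger_gap: -0.002
```

Contact with the stop came at TCP x=0.4919, and the force rises about 3 N per mm.

send_rows(steps=[[[1,0.0005,0,0,0],[1,0.001,0,0,0]]])

```text
t: 13.72
tcp_pos: [0.4919, 0.037, 0.019]
tool_rot: [-0.487, 0.513, 0.491, 0.509]
force: [-7.4, -0.7, 3.5]
finger_gap: 0.002
```

send_rows(steps=[[[1,0.0005,0,0,0],[1,0.0008,0,0,0]]])

```text
t: 13.98
tcp_pos: [0.4919, 0.0371, 0.019]
tool_rot: [-0.487, 0.513, 0.491, 0.509]
force: [-8.2, -1.6, 4.2]
finger_gap: 0.001
```

send_rows(steps=[[[1,0.0004,0,0,0]]])

```text
t: 14.1
tcp_pos: [0.4919, 0.0372, 0.0189]
tool_rot: [-0.486, 0.513, 0.491, 0.509]
force: [-9.5, -1.5, 4.1]
finger_gap: -0.004
```

send_rows(steps=[[[1,0.0005,0,0.0003,0],[1,0.001,0,0.0005,0]]])

```text
t: 14.35
tcp_pos: [0.4919, 0.0372, 0.019]
tool_rot: [-0.486, 0.514, 0.492, 0.508]
force: [-9.8, -2.5, 0.4]
finger_gap: -0.002
```

send_rows(steps=[[[1,0.0005,0,0.0002,0]]])

```text
t: 14.48
tcp_pos: [0.4919, 0.0372, 0.019]
tool_rot: [-0.485, 0.514, 0.492, 0.508]
force: [-9.6, -2.5, -0.1]
finger_gap: -0.0
```

send_rows(steps=[[[1,0.0005,0,0.0001,0]]])

```text
t: 14.6
tcp_pos: [0.4919, 0.0372, 0.019]
tool_rot: [-0.485, 0.514, 0.493, 0.508]
force: [-10.7, -4.1, 0.4]
finger_gap: -0.001
```

send_rows(steps=[[[1,0.0005,-0.0005,0.0001,0],[1,0.001,-0.0008,0.0002,0]]])

```text
t: 14.85
tcp_pos: [0.492, 0.0367, 0.019]
tool_rot: [-0.485, 0.514, 0.493, 0.507]
force: [-11.7, -1.7, -0.3]
finger_gap: -0.0
```

send_rows(steps=[[[1,0.0005,-0.0003,0.0001,0]]])

```text
t: 14.98
tcp_pos: [0.492, 0.0365, 0.019]
tool_rot: [-0.484, 0.515, 0.493, 0.507]
force: [-12.0, -2.4, -0.0]
finger_gap: -0.001
```

send_rows(steps=[[[1,0.0005,-0.0002,0.0001,0]]])

```text
t: 15.1
tcp_pos: [0.492, 0.0365, 0.019]
tool_rot: [-0.484, 0.515, 0.494, 0.507]
force: [-13.0, -1.6, -0.4]
finger_gap: -0.006
```

send_rows(steps=[[[1,0.0005,-0.0001,0,0],[1,0.001,-0.0002,0.0001,0]]])

```text
t: 15.35
tcp_pos: [0.492, 0.0364, 0.0191]
tool_rot: [-0.483, 0.515, 0.494, 0.506]
force: [-13.4, -1.6, 0.5]
finger_gap: 0.005
```

send_rows(steps=[[[1,0.0004,-0.0001,0,0]]])

```text
t: 15.48
tcp_pos: [0.492, 0.0364, 0.0191]
tool_rot: [-0.483, 0.515, 0.495, 0.506]
force: [-14.5, -1.3, 2.3]
finger_gap: 0.003
```

send_rows(steps=[[[1,0.0003,-0.0001,0,0]]])

```text
t: 15.6
tcp_pos: [0.492, 0.0365, 0.0191]
tool_rot: [-0.483, 0.516, 0.495, 0.506]
force: [-14.8, -0.7, 2.4]
finger_gap: 0.002
```

send_rows(steps=[[[1,0.0005,0,0.0001,0]]])

```text
t: 15.72
tcp_pos: [0.492, 0.0364, 0.0191]
tool_rot: [-0.483, 0.516, 0.495, 0.506]
force: [-14.5, -1.0, 2.0]
finger_gap: -0.003
```

send_rows(steps=[[[1,0.0003,0,0.0001,0]]])

```text
t: 15.85
tcp_pos: [0.492, 0.0365, 0.0191]
tool_rot: [-0.483, 0.516, 0.495, 0.506]
force: [-15.7, -1.2, 1.1]
finger_gap: -0.001
```

send_rows(steps=[[[1,0.0002,0,0,0],[1,0.0002,0,0,0],[1,0.0002,0,0,0]]])

```text
t: 16.23
tcp_pos: [0.492, 0.0365, 0.0191]
tool_rot: [-0.483, 0.516, 0.495, 0.505]
force: [-15.8, -1.2, 1.7]
finger_gap: 0.005
```

send_rows(steps=[[[1,0,0,0,0],[1,0,0,0,0],[1,0,0,0,0]]])

```text
t: 16.6
tcp_pos: [0.492, 0.0365, 0.0191]
tool_rot: [-0.483, 0.516, 0.495, 0.505]
force: [-15.3, -1.2, 1.2]
finger_gap: -0.0
```

I held about 15.5 N for over 0.8 s. Now I'll back off gently.

send_rows(steps=[[[1,-0.002,0,0,0],[1,-0.004,0,0,0],[1,-0.006,0.0005,0,0],[1,-0.008,0.0008,0,0],[1,-0.01,0.001,0,0],[1,-0.013,0.001,0,0],[1,-0.018,0.001,0,0],[1,-0.023,0.001,0,0]]])

```text
t: 17.6
tcp_pos: [0.4813, 0.0358, 0.0212]
tool_rot: [-0.49, 0.51, 0.488, 0.512]
force: [0.0, 0.7, 0.3]
finger_gap: 0.001
```

send_rows(steps=[[[1,-0.012,0,0,0],[1,-0.024,0,0,0],[1,-0.032,0,0.01,0],[1,-0.032,0,0.03,0],[1,-0.032,0,0.05,0],[1,-0.032,0,0.05,0]]])

```text
t: 18.35
tcp_pos: [0.4488, 0.0359, 0.0723]
tool_rot: [-0.49, 0.51, 0.488, 0.512]
force: [0.2, -0.2, -0.8]
finger_gap: 0.001
```

```bash
python3 - <<'E'
from m import *
s=manip.sense();print(s['t'],s['tcp_pos'],s['force'])
for n,b in(('scene',(190,130,350,290)),('top',(180,100,330,250))):
    im=manip.snapshot(n)[b[1]:b[3],b[0]:b[2],::-1]; cv2.imwrite(f'pics/{n}4.png',cv2.resize(im,None,fx=3.7,fy=3.7,interpolation=cv2.INTER_CUBIC))
E
```

```text
18.35 [0.4488 0.0359 0.0723] [ 0.1949 -0.1584 -0.8347]
```

View pics/scene4.png

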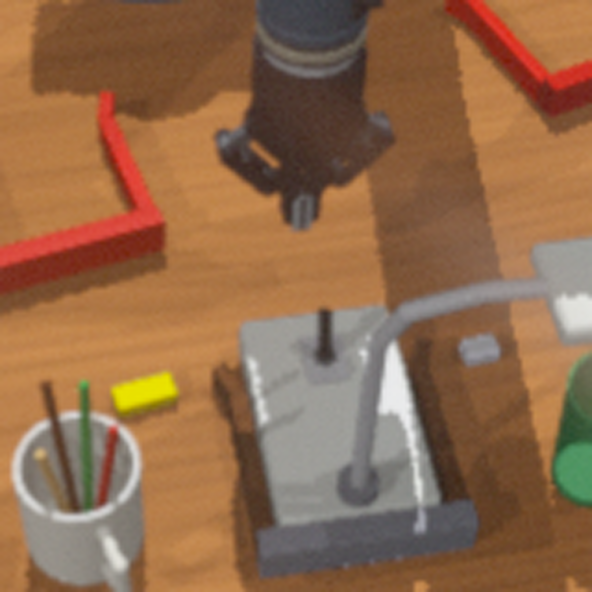

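View pics/top4.png

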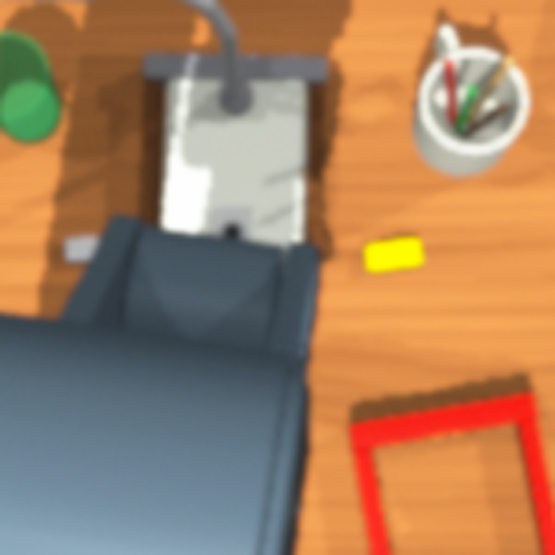

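The lamp is home against the stop and the toggle is still off, with its tip at crop (325,313) in the scene view and (232,230) in the top view.

```bash
python3 - <<'E'
from m import *
z=lambda p,o:(np.array(p)+.5)/3.7-.5+o
print(plane('scene',[z((324,316),[190,130])],.076),plane('top',[z((232,231),[180,100])],.06))
print('foot corners',plane('scene',[z((240,330),[190,130]),z((386,309),[190,130])],.036))
print('back',plane('scene',[z((273,526),[190,130]),z((440,505),[190,130])],.036))
E
```

```text
[[0.5402 0.032  0.076 ]] [[0.5435 0.0329 0.06  ]]
foot corners [[ 0.5111 -0.0208  0.036 ]
 [ 0.5134  0.0876  0.036 ]]
back [[ 0.6717 -0.0327  0.036 ]
 [ 0.6786  0.0787  0.036 ]]
```

send_rows(steps=[[[1,0.01,-0.0035,-0.007,0],[1,0.025,-0.0035,-0.007,0],[1,0.04,-0.0035,-0.007,0],[1,0.05,-0.0035,-0.007,0],[1,0.058,-0.0035,-0.007,0],[1,0.062,-0.0035,-0.007,0],[1,0.064,-0.0035,-0.007,0],[1,0.065,-0.0035,-0.007,0]]])

```text
t: 19.45
tcp_pos: [0.5127, 0.0326, 0.0638]
tool_rot: [-0.489, 0.511, 0.489, 0.511]
force: [-0.8, 0.2, -0.9]
finger_gap: 0.0
```

send_rows(steps=[[[1,0.0007,0,0,0],[1,0.0014,0,0,0],[1,0.0021,0,0,0],[1,0.0028,0,0,0]]])

```text
t: 19.95
tcp_pos: [0.5158, 0.0326, 0.0638]
tool_rot: [-0.489, 0.511, 0.489, 0.511]
force: [0.4, -0.1, -0.1]
finger_gap: 0.002
```

send_rows(steps=[[[1,0.0007,0,0,0],[1,0.0014,0,0,0],[1,0.0021,0,0,0],[1,0.0028,0,0,0]]])

```text
t: 20.45
tcp_pos: [0.5187, 0.0325, 0.0638]
tool_rot: [-0.489, 0.511, 0.489, 0.511]
force: [-0.1, 0.2, 0.4]
finger_gap: 0.001
```

send_rows(steps=[[[1,0.0007,0,0,0],[1,0.0014,0,0,0],[1,0.0021,0,0,0]]])

```text
t: 20.82
tcp_pos: [0.5208, 0.0325, 0.0638]
tool_rot: [-0.489, 0.511, 0.489, 0.511]
force: [0.1, 0.8, -0.6]
finger_gap: 0.002
```

send_rows(steps=[[[1,0.0007,0,0,0],[1,0.0014,0,0,0]]])

```text
t: 21.08
tcp_pos: [0.5215, 0.0326, 0.0637]
tool_rot: [-0.488, 0.511, 0.489, 0.511]
force: [-1.2, -1.0, 1.4]
finger_gap: -0.001
```

send_rows(steps=[[[1,0.0007,0,0,0],[1,0.0014,0,0,0]]])

```text
t: 21.32
tcp_pos: [0.5218, 0.0327, 0.0637]
tool_rot: [-0.488, 0.512, 0.49, 0.51]
force: [-4.9, -0.9, 2.8]
finger_gap: -0.001
```

send_rows(steps=[[[1,0.0007,0,0,0],[1,0.0014,0,0,0]]])

```text
t: 21.58
tcp_pos: [0.5224, 0.0329, 0.0635]
tool_rot: [-0.487, 0.512, 0.49, 0.51]
force: [-6.1, -0.7, 4.3]
finger_gap: 0.003
```

send_rows(steps=[[[1,0.0007,0,0,0],[1,0.0014,0,0,0]]])

```text
t: 21.82
tcp_pos: [0.5245, 0.033, 0.0636]
tool_rot: [-0.488, 0.512, 0.49, 0.51]
force: [-4.0, 1.0, 3.2]
finger_gap: -0.003
```

send_rows(steps=[[[1,0.0007,0,0,0],[1,0.0014,0,0,0]]])

```text
t: 22.08
tcp_pos: [0.5285, 0.0325, 0.0639]
tool_rot: [-0.489, 0.511, 0.488, 0.511]
force: [-2.1, 0.6, 1.3]
finger_gap: 0.001
```

The lever is going over.

send_rows(steps=[[[1,0.0007,0,0,0],[1,0.0014,0,0,0],[1,0.0021,0,0,0]]])

```text
t: 22.45
tcp_pos: [0.5307, 0.0324, 0.0639]
tool_rot: [-0.489, 0.511, 0.488, 0.511]
force: [-0.5, 0.4, 1.6]
finger_gap: 0.002
```

send_rows(steps=[[[1,0.0007,0,0,0],[1,0.0014,0,0,0],[1,0.0021,0,0,0]]])

```text
t: 22.82
tcp_pos: [0.5324, 0.0325, 0.0638]
tool_rot: [-0.489, 0.511, 0.488, 0.511]
force: [-0.8, -0.3, 0.3]
finger_gap: 0.004
```

send_rows(steps=[[[1,0.0007,0,0,0],[1,0.0014,0,0,0]]])

```text
t: 23.08
tcp_pos: [0.5335, 0.0325, 0.0638]
tool_rot: [-0.489, 0.511, 0.489, 0.511]
force: [0.1, -0.9, -0.2]
finger_gap: 0.001
```

send_rows(steps=[[[1,-0.005,0,0,0],[1,-0.015,0,0,0],[1,-0.035,0,0.005,0],[1,-0.06,0,0.02,0],[1,-0.08,0,0.04,0],[1,-0.09,0,0.06,0],[1,-0.095,0,0.08,0],[1,-0.095,0,0.08,0]]])

```text
t: 24.08
tcp_pos: [0.438, 0.0326, 0.1448]
tool_rot: [-0.489, 0.511, 0.488, 0.512]
force: [0.0, 0.1, 0.1]
finger_gap: 0.001
```

```bash
python3 - <<'E'
from m import *
s=manip.sense();print(s['t'],s['tcp_pos'],s['force'])
for n,b in(('scene',(190,130,350,290)),('top',(180,100,330,250))):
    im=manip.snapshot(n)[b[1]:b[3],b[0]:b[2],::-1]; cv2.imwrite(f'pics/{n}5.png',cv2.resize(im,None,fx=3.7,fy=3.7,interpolation=cv2.INTER_CUBIC))
E
```

```text
24.075 [0.438  0.0326 0.1448] [0.0414 0.1338 0.0521]
```

View pics/scene5.png

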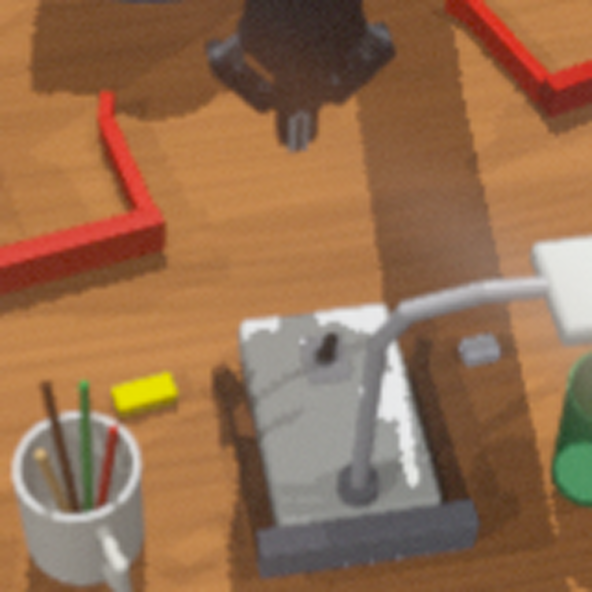

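View pics/top5.png

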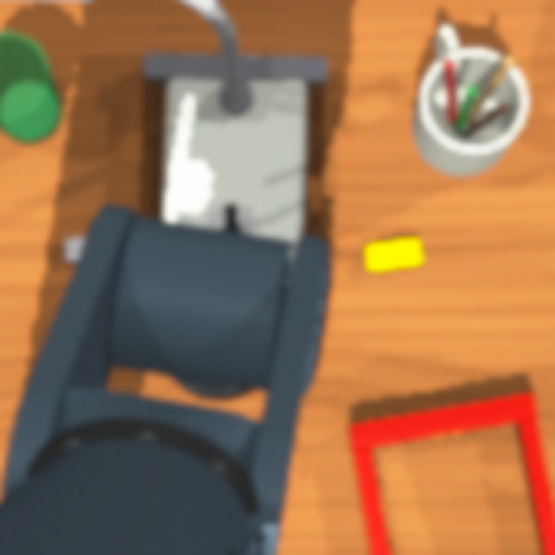

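The lever tip moved from crop (325,313) to (328,336). That matches the roughly 23 px shift predicted for on. The foot still meets the stop, and the mug, eraser, sharpener and tumbler are where they were. The arm is clear, so I'm handing in.

```bash
python3 -c "
from station import manip
print(manip.sign_off())"
```

```text
the job is handed in; nothing more can be done
None
```

The lamp is home in the dock, its toggle is on, and I handed the job in at about 24 s of the 62 s allowed. Sign-off gave no verdict, so the results below are my own checks.

- **Slide:** I pushed the foot about 58 mm along the dock with the shut fingertips, and it slid at about 2 N. It met the stop at TCP x = 0.492.
- **Press:** I raised the push slowly to about 15.5 N and held it above 14 N for over 1 s. The largest reading was about 16 N, under the 20 N limit.
- **Toggle:** I pushed the lever over with a peak of about 7.5 N. The force then fell to zero as it snapped across.
- **Last pictures:** The lever tip is where the on position should appear. The foot is square against the stop, and the mug, eraser, sharpener and tumbler look unmoved. The arm was clear, with force readings near zero.
- **Not checked:** The last pictures were cropped to the dock area, so I did not look again at the geometry box or pencil case. The arm's path did not go near either of them.
- **Disagreement:** The two views differed by about 4–7 mm on where the stop's front face is, so I took home from the contact force instead.

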